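# Set the tube mixer's dial and start it

## Robot

A 6-joint arm with a two-finger parallel gripper is mounted at the origin on the work surface. World frame = base frame: x ahead of the robot, y to its left, z up, the work surface at z = 0. Lengths are in mm, angles in rad, forces in N, time in s.
With the tool pointing down it reaches from about 275 to 825 mm from the base axis. Payload 5.2 kg.
Tool frame: the origin (TCP) lies at the very end of the fingers, on their centre line; the grasp point (between the pads) lies 19 mm behind it; z points along the fingers, y is the line along which they close (so a half turn about z gives the same grasp; the last joint's range is limited). The gripper opens to 93 mm and grips with 3 to 60 N. Pads are 15 mm wide; open, the fingers measure 128 mm over their backs; the gripper's body (75 mm by 188 mm) begins 65 mm behind the grasp point.
Start: joints at [1.028, 0.259, 1.535, -0, 1.348, -0.203], TCP at [183.293, 518.564, 218.653] pointing down, gripper open.
Joint ranges: [-3.14, 3.14], [-0.91, 2.08], [0.19, 2.58], [-1.22, 4.36], [0.22, 2.71], [-3.12, 3.12]. Speed limits (rad/s): [2.57, 2.57, 3.14, 3.14, 3.14, 3.14].

## Interface

Orientations are given as [roll, pitch, yaw] about the fixed x, y, z axes, in that order (R = Rz(yaw) Ry(pitch) Rx(roll)).
In Python, from bench import robot gives the robot as it stands. The module is installed in compiled form; this text tells all that it offers. Calls block until the motion is done:
- robot.move_ptp(position, orientation): joint-space move of the TCP to a pose.
- robot.move_linear(position, ori=None, speed=150, f_stop=None): straight line of the TCP; ori=None keeps the orientation; speed is the mean speed in mm/s. With f_stop (N) it stops when the force on the tool has changed by that much, and returns True; else False.
- robot.move_j(angles): joint-space move.
- robot.move_gripper(opening): opening from 0.0 (shut) to 1.0 (fully open); the grip force is fixed at half the most; returns when the fingers have stopped.
- robot.sleep(seconds).
- robot.inverse_kinematics(position, orientation): joint angles nearest the present ones, or None.
- robot.get_image(name): name is "scene" or "top" or "wrist"; returns a dict with "img" (400x640x3 uint8, blue, green, red), "fovy" (degrees; the focal length in pixels is half the picture's height over the tangent of half this angle, whatever the lens; pixels are square), "cx", "cy" (the principal point, pixels), "eye" and "orientation" of the camera in the world. Camera axes: x right, y down, z forward; pixel columns grow to the right and rows downward; lengths in mm; the calibration is good to about 2 mm. A picture is of the moment at which its call begins. There is no depth.
A pose or a line that the arm cannot do raises robot.MotionError and nothing moves.
- robot.hand_in(): hands the job in; it is judged then, once.
Readings, each from a call of its own:
- robot.current_t(): time.
- robot.current_qpos(): joint angles.
- robot.current_joint_vel(): joint speeds.
- robot.current_joint_efforts(): joint torques, N m.
- robot.current_tcp_pos(): TCP position.
- robot.current_eef_rot(): TCP orientation.
- robot.current_contact_force(): force on the tool from outside, world axes, zero at the start.
- robot.current_ft_torque(): the same for the moment, N m.
- robot.current_gripper_width(): opening from 0.0 (shut) to 1.0 (fully open).
- robot.current_finger_force(): force on a finger pad.
Only numpy, scipy, OpenCV 4.12 (cv2) and the standard library are available. Lean on these libraries where they do the work, as an engineer would, in place of code of your own. Each camera call takes 0.05 s, during which the arm holds its last target. There are 200 camera calls.

## Task

Set the tube roller mixer: with closed fingers, push gently against the side of the dial's blue bar, without gripping it, until the dial's black index mark lines up with the orange line on the collar. Then press the green start key fully down with a fingertip and let it come up again; do not press the red stop key, and leave everything else on the bench where it stands.

Things in the scene. Friction and masses are not known exactly. Their poses are not given: they have to be found in the camera images.
- dial_centre (a point): the point on the dial's upright turning axis, level with the top of its skirt (72 mm above the table), on the white tube roller mixer. The mixer is fixed to the table; its console, the part nearest the robot, is a flat-topped box 60 mm high. Behind the console lies the roller bed with tubes, nothing higher than 75 mm above the table
- dial: the dial: a pale grey skirt disc, 104 mm in diameter, its top 72 mm above the table, with a raised dark blue finger bar right across it (84 mm long, 16 mm wide, 26 mm high, so its top is 98 mm above the table, centred on the axis). Origin on the turning axis 60 mm above the table, z up, x along the bar towards the index. It turns endlessly both ways about the upright axis and stays where it is left; a sideways push of about 2 to 3 N near a bar end turns it
- index_mark (a point): the outer end of the dial's index mark (a black line 3 mm wide on the pale skirt, in line with the bar; the top of that half of the bar also carries a white stripe): 52 mm from the dial axis, 72 mm above the table; it turns with the dial
- target_line (a point): the inner end of the orange target line, 4 mm wide and 17 mm long, on the fixed dark collar that surrounds the dial (collar 140 mm across, top 70 mm above the table, with short pale grey scale lines all round): 52 mm from the dial axis, 72 mm above the table. The dial is set when index_mark is at this point
- start_key_top (a point): centre of the top of the green start key: a round push button, 30 mm in diameter, on a grey housing on the console beside the dial. Green and red key may be in either place, 80 mm apart
- start_key (a joint): how far the green start key is pressed down, m: 0 released, 0.006 fully down (takes about 5 N); springs back
- stop_key_top (a point): centre of the top of the red stop key, same size; not to be pressed
- stop_key (a joint): how far the red stop key is pressed down, m: 0 released, 0.006 fully down
- tube_rack: white rack of orange-capped tubes, 160 x 60 x 100 mm, loose; origin under its centre; to be left alone
- reagent: amber reagent bottle, 56 mm wide, 120 mm tall, loose; origin under its centre; to be left alone
- beaker: open glass beaker, 68 mm wide, 85 mm tall, loose; origin under its centre; to be left alone
- pipette: hand pipette lying flat, about 240 mm long, 26 mm high, loose; origin under its centre; to be left alone
- tip_box: blue box of pipette tips with a clear lid, 122 x 87 x 64 mm, loose; origin under its centre; to be left alone
- sample_jar: small white jar with orange cap, 48 mm wide, 55 mm tall, loose; origin under its centre; to be left alone
- cassette: flat black cassette, 70 x 45 x 14 mm, loose; origin under its centre; to be left alone

How it is judged:
By the outcome, as a careful person would: the job done as asked, in the order asked, and still so for the second after the job is handed in, with the robot touching nothing.
It also fails if it takes over 56 s, if anything falls off the work surface, if the arm or the gripper's body presses on something with over 40 N, if the wrist force passes 120 N, or if a joint passes its speed limit or range.

## Working session

There is one attempt and no reset: what is moved stays moved. The work goes in short steps, each a Python script; the robot and the scene stay as the last script left them, time stands still between calls to the robot, and variables do not carry over. Pictures are saved under pics/ and viewed, at most 10 in all, crops included, and the job is handed in when it is done.

```bash
mkdir -p pics
python3 - <<'E'
from bench import robot
import cv2
for n in("top","scene"):
    d=robot.get_image(n); cv2.imwrite(f"pics/{n}0.png",d["img"])
    print(n,{k:v for k,v in d.items() if k!="img"})
print(robot.current_eef_rot(),robot.current_t())
E
```

```text
top {'fovy': 46.9545497515992, 'cx': 322.7079261100113, 'cy': 200.49500596036233, 'eye': array([ 516.18227053,   10.65718714, 1148.15003716]), 'orientation': array([-3.07182887,  0.0065565 , -1.54322826])}
scene {'fovy': 50.965646733095525, 'cx': 320.3250649387314, 'cy': 198.60189979631718, 'eye': array([1035.70592428, -431.12202807,  884.84370716]), 'orientation': array([-2.47711077e+00, -1.71370277e-03,  7.55053870e-01])}
[-3.13998616e+00 -3.21334903e-04  2.80182765e+00] 0.1
```

View pics/top0.png

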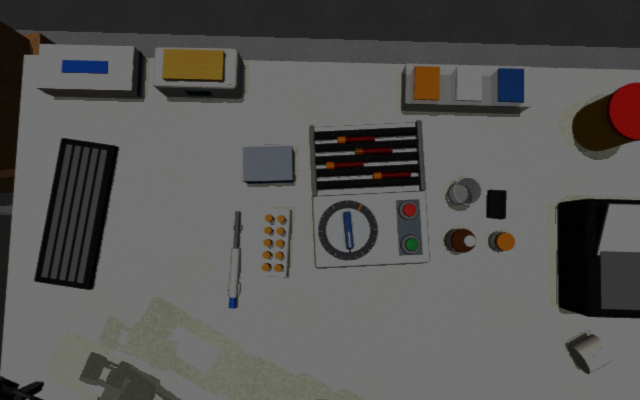

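View pics/scene0.png

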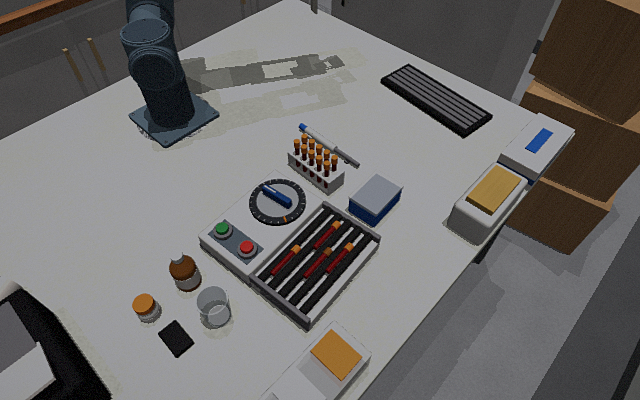

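The top view shows the dial at about (348,230), the orange line near (361,207), the red key at (409,210) and the green key at (411,243). The rack is just left of the console, at (277,243). Next I measure by colour and zoom in.

```bash
cat > h.py <<'E'
import numpy as np, cv2
from scipy.spatial.transform import Rotation as R
def cast(d,px,z):
    f=200/np.tan(np.radians(d["fovy"])/2)
    v=R.from_euler('xyz',d["orientation"]).apply([(px[0]-d["cx"])/f,(px[1]-d["cy"])/f,1])
    return d["eye"]+v*(z-d["eye"][2])/v[2]
def proj(d,p):
    f=200/np.tan(np.radians(d["fovy"])/2)
    c=R.from_euler('xyz',d["orientation"]).inv().apply(np.array(p)-d["eye"])
    return np.array([d["cx"]+f*c[0]/c[2],d["cy"]+f*c[1]/c[2]])
def blobs(d,lo,hi,box,amin=5):
    x0,y0,x1,y1=box
    h=cv2.cvtColor(d["img"],cv2.COLOR_BGR2HSV)[y0:y1,x0:x1]
    m=cv2.inRange(h,np.array(lo),np.array(hi))
    n,_,s,c=cv2.connectedComponentsWithStats(m)
    return [(c[i]+[x0,y0],s[i,4]) for i in range(1,n) if s[i,4]>=amin]
E
python3 - <<'E'
from bench import robot
from h import *
d=robot.get_image("top")
for n,lo,hi,z,box in [("green",(45,120,50),(80,255,255),85,(395,190,430,260)),("red",(0,150,80),(6,255,255),85,(395,190,430,260)),
  ("orange",(7,150,80),(22,255,255),70,(316,196,382,264)),("blue",(100,120,30),(125,255,255),98,(316,196,382,264))]:
    for c,a in blobs(d,lo,hi,box): print(n,c.round(1),a,cast(d,c,z).round(1))
print("c",cast(d,(348,230),70).round(1))
cv2.imwrite("pics/crop.png",cv2.resize(d["img"][185:275,305:440],None,fx=5,fy=5,interpolation=cv2.INTER_CUBIC))
E
```

```text
green [411.5 244.1] 117 [ 495.4 -186.9   85. ]
red [409.5 209.4] 116 [ 575.  -181.2   85. ]
orange [359.7 206.4] 10 [579.8 -67.3  70. ]
blue [347.7 227.3] 181 [529.7 -39.1  98. ]
c [523.8 -41.2  70. ]
```

View pics/crop.png

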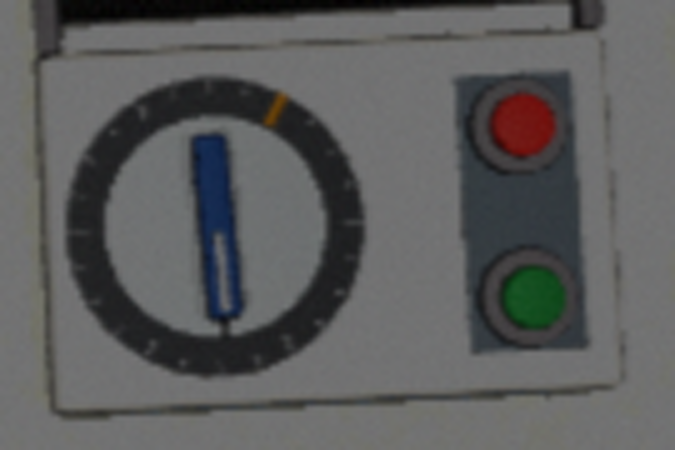

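The index points towards the robot (about -175°) and the target is at about -28°, so the dial needs about +147° counter-clockwise. Next I shut the fingers and hover for a closer look with the wrist camera.

Run:
```python
from bench import robot
from h import *
robot.move_gripper(0.0)
robot.move_ptp([500,-60,260],[np.pi,0,np.radians(95)])
d=robot.get_image("wrist"); cv2.imwrite("pics/w1.png",d["img"])
np.save("w1.npy",d,allow_pickle=True)
print({k:v for k,v in d.items() if k!="img"},robot.current_t(),robot.current_qpos())
```

```text
{'fovy': 60.42729442079616, 'cx': 318.22963706487343, 'cy': 200.34532506950796, 'eye': array([492.43417262,  22.18858657, 425.80611981]), 'orientation': array([ 2.84761002e+00, -4.67716165e-04,  8.88224293e-02])} 4.0 [-3.39782731e-01  1.48653188e-01  1.57260101e+00  2.13060630e-04
  1.42039647e+00 -4.28467285e-01]
```

View pics/w1.png

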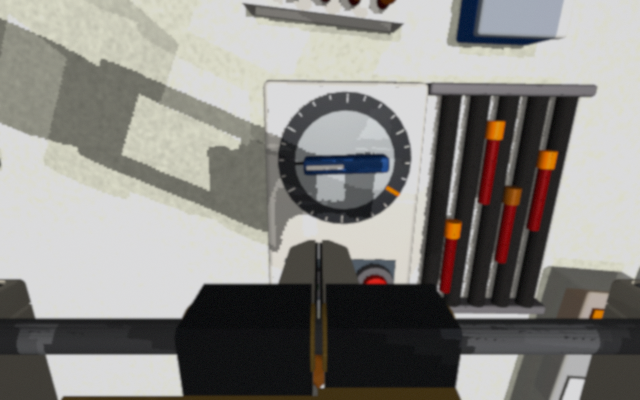

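The wrist view shows the collar centred at about (345,158), with the index to the left at (297,163), the orange line at (392,191) and the bar lying horizontally. I fit the circle in world coordinates.

```bash
cat >> h.py <<'E'
def dial(d,cguess=(527,-41)):
    """collar centre (circle fit of dark ring's outer edge), target angle, white-stripe/bar info"""
    x,y=proj(d,[*cguess,70]).astype(int); s=100
    box=(max(x-s,0),max(y-s,0),min(x+s,640),min(y+s,400))
    out={}
    o=blobs(d,(10,150,110),(22,255,255),box,8)
    out["orange"]=[(cast(d,c,70)[:2].round(1),a) for c,a in o]
    h=cv2.cvtColor(d["img"],cv2.COLOR_BGR2HSV)
    m=cv2.inRange(h,(90,80,30),(130,255,255)); z=np.zeros_like(m); z[box[1]:box[3],box[0]:box[2]]=1; m*=z
    ys,xs=np.nonzero(m)
    out["blue"]=np.array([cast(d,p,98)[:2] for p in zip(xs,ys)])
    return out
def circ(P):
    A=np.c_[2*P,np.ones(len(P))]; s=np.linalg.lstsq(A,(P**2).sum(1),rcond=None)[0]
    return s[:2],np.sqrt(s[2]+s[:2]@s[:2])
E
python3 - <<'E'
from h import *
d=np.load("w1.npy",allow_pickle=True).item()
g=cv2.cvtColor(d["img"],cv2.COLOR_BGR2GRAY)
# inner ring edge: scan rays from guess, first dark->; outer edge: strongest brightening, at z=70
c=np.array([527,-41.])
for it in range(4):
    P=[];th=np.radians(np.arange(0,360,3))
    for t in th:
        r=np.arange(60,82,.5); u=np.array([np.cos(t),np.sin(t)])
        v=[]
        for k in r:
            q=proj(d,[*(c+k*u),70]); v.append(float(cv2.getRectSubPix(g,(1,1),tuple(map(float,q)))[0,0]))
        gr=np.array(v)[4:]-np.array(v)[:-4]; i=gr.argmax()
        if gr[i]>35: P.append(c+(r[i]+1)*u)
    P=np.array(P); 
    for _ in range(3):
        cc,rr=circ(P); e=np.abs(np.hypot(*(P-cc).T)-rr); P=P[e<max(1,2*np.median(e))]
    c=cc
print("centre",c.round(2),"r",rr.round(2),len(P))
o=dial(d,c)
for p,a in o["orange"]: print(p,a,np.hypot(*(p-c)).round(1),np.degrees(np.arctan2(*(p-c)[::-1])).round(2))
B=o["blue"]; 
cv,r=None,cv2.minAreaRect(B.astype(np.float32)); print("bar",r)
E
```

```text
centre [525.19 -39.85] r 69.46 118
[580.  -67.1] 70 61.2 -26.44
bar ((524.4613037109375, -37.983768463134766), (82.18701934814453, 17.2321720123291), 7.065495014190674)
```

```bash
cat >> h.py <<'E'
C=np.array([525.2,-39.9]); TGT=-26.4; Z=79
def pose(a,off=15.5,r=27,z=Z):
    t=np.radians(a); u=np.array([np.cos(t),np.sin(t)]); n=np.array([-u[1],u[0]])
    yaw=(a+270+180)%360-180
    return [*(C+r*u-off*n),z],[np.pi,0,np.radians(yaw)]
E
python3 - <<'E'
from bench import robot
from h import *
a0=-173
p,o=pose(a0,24,z=150); robot.move_ptp(p,o)
p,o=pose(a0,24); print("touch",robot.move_linear(p,o,speed=60,f_stop=6))
p,o=pose(a0,16.5); robot.move_linear(p,o,speed=30)
F=[]
for a in np.arange(a0+8,TGT-9,8):
    p,o=pose(a); robot.move_linear(p,o,speed=25)
    F.append(np.linalg.norm(robot.current_contact_force()).round(1))
print(a,F,robot.current_t())
p,o=pose(a,26); robot.move_linear(p,o,speed=60)
p,o=pose(a,40,z=170); robot.move_linear(p,o,speed=150)
d=robot.get_image("wrist"); cv2.imwrite("pics/w2.png",d["img"]); np.save("w2.npy",d,allow_pickle=True)
print(robot.current_t(),cv2.minAreaRect(dial(d,C)["blue"].astype(np.float32)))
E
```

```text
touch False
-37.0 [np.float64(4.5), np.float64(5.3), np.float64(4.9), np.float64(5.2), np.float64(5.8), np.float64(5.3), np.float64(5.4), np.float64(4.3), np.float64(5.1), np.float64(4.6), np.float64(3.7), np.float64(5.4), np.float64(5.8), np.float64(6.1), np.float64(6.2), np.float64(6.0), np.float64(5.5)] 11.8333
12.975 ((516.197265625, -40.867332458496094), (23.739809036254883, 68.79536437988281), 55.31163024902344)
```

View pics/w2.png

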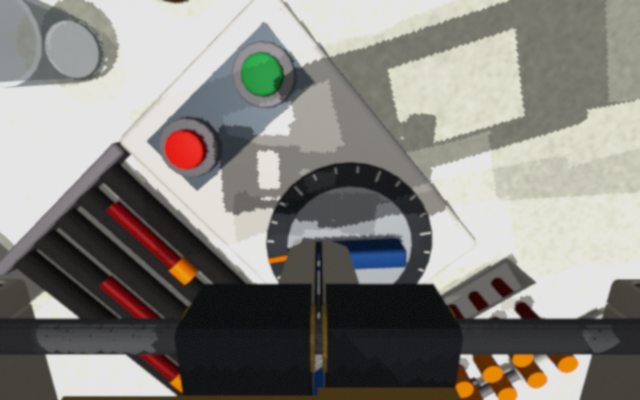

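The bar lies at about (375,252), half hidden by the fingers, and both keys are in view: green (262,74), red (185,150). I back off for a clear view and triangulate the keys from the same data.

```bash
cat > look.py <<'E'
from bench import robot
from h import *
import sys
a=float(sys.argv[1]); name=sys.argv[2]
p,o=pose(a,-30,r=0,z=250); robot.move_ptp(p,o)
d=robot.get_image("wrist"); np.save(name+".npy",d,allow_pickle=True)
O=dial(d,C); print(O["orange"],[np.degrees(np.arctan2(*(p-C)[::-1])).round(2) for p,_ in O["orange"]],cv2.minAreaRect(O["blue"].astype(np.float32)))
# index mark: darkest angle on the skirt ring r 45..50 at z 72
g=cv2.cvtColor(d["img"],cv2.COLOR_BGR2GRAY); A=np.arange(-180,180,.25)
V=np.array([np.mean([float(cv2.getRectSubPix(g,(1,1),tuple(map(float,proj(d,[*(C+r*np.array([np.cos(np.radians(t)),np.sin(np.radians(t))])),72]))))[0,0]) for r in (45,46.5,48,49)]) for t in A])
k=np.abs(A-a)<20; W=np.clip(np.median(V[k])-V[k]-15,0,None); print("index",(W@A[k]/W.sum()).round(2),W.max())
q=proj(d,[*C,72]).astype(int); y0,x0=max(q[1]-75,0),max(q[0]-75,0)
cv2.imwrite(f"pics/{name}.png",cv2.resize(d["img"][y0:y0+150,x0:x0+200],None,fx=4,fy=4)[:600,:800]); print(robot.current_t())
E
python3 look.py -37 w3
python3 - <<'E'
from h import *
d=np.load("w2.npy",allow_pickle=True).item()
for n,lo,hi in [("green",(45,120,50),(80,255,255)),("red",(0,150,80),(6,255,255))]:
    for c,a in blobs(d,lo,hi,(140,30,310,190),200): print(n,c,a,[cast(d,c,z).round(1) for z in (75,85,95)])
E
```

```text
[(array([580. , -66.9]), np.int32(58))] [np.float64(-26.23)] ((524.8944091796875, -41.6850700378418), (17.058778762817383, 83.17334747314453), 55.479976654052734)
index -34.04 54.75
13.5417
green [261.48382459  73.97483825] 1391 [array([ 496.3, -188.1,   75. ]), array([ 495.4, -186.7,   85. ]), array([ 494.6, -185.3,   95. ])]
red [184.57051282 148.91346154] 1248 [array([ 577., -182.,   75.]), array([ 573. , -180.9,   85. ]), array([ 569. , -179.7,   95. ])]
```

View pics/w3.png

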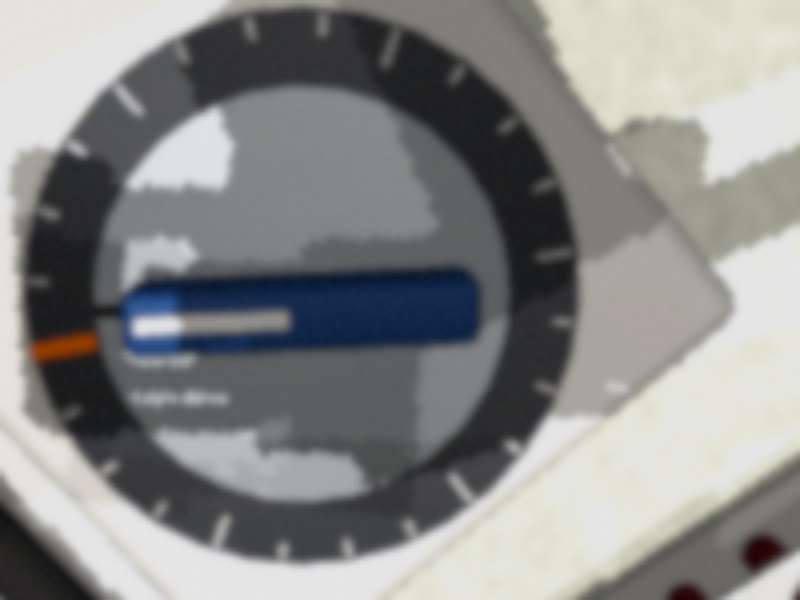

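The index (97,310) is about 8° short of the orange line (97,341), and the dial leads my commanded angle by about 2.7°. I finish the push to a command of -29.2.

```bash
python3 - <<'E'
from bench import robot
from h import *
p,o=pose(-38,28,z=170); robot.move_ptp(p,o)
p,o=pose(-38,28); print(robot.move_linear(p,o,speed=100,f_stop=6))
p,o=pose(-38,18); robot.move_linear(p,o,speed=30)
for a in (-37,-33,-29.2):
    p,o=pose(a); robot.move_linear(p,o,speed=20)
robot.sleep(.2)
p,o=pose(a,26); robot.move_linear(p,o,speed=50)
p,o=pose(a,40,z=170); robot.move_linear(p,o,speed=150)
E
python3 look.py -29 w4
```

```text
False
[(array([579.4, -66.7]), np.int32(55)), (array([ 6.695e+02, -2.000e-01]), np.int32(39))] [np.float64(-26.31), np.float64(15.38)] ((525.0836791992188, -41.68718338012695), (17.327625274658203, 83.15055847167969), 64.18766784667969)
index -26.19 40.5
18.275
```

View pics/w4.png

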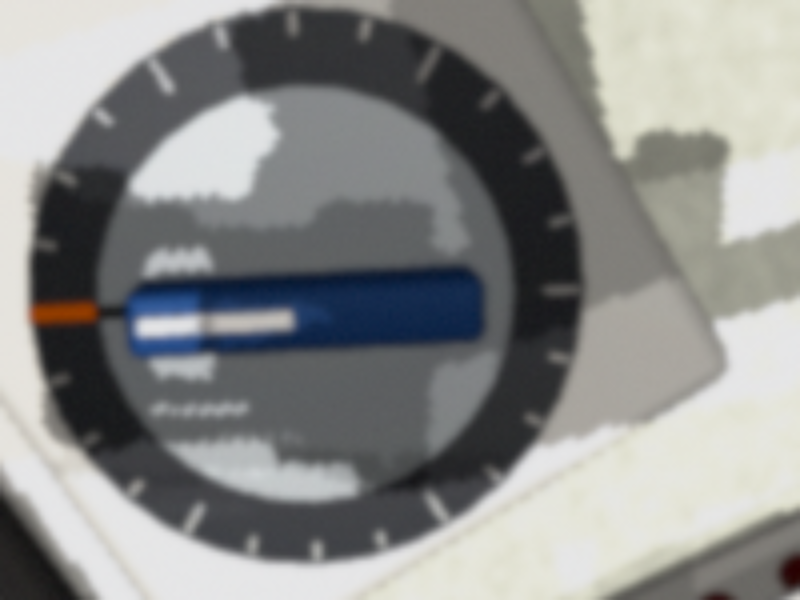

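The index now lines up with the orange line (-26.2° against -26.3°). Next, the green key at (495.4, -186.8), feeling for its top at about 85 mm.

Run:
```python
from bench import robot
from h import *
x,y=495.4,-186.8; o=[np.pi,0,np.pi]
robot.move_ptp([x,y,150],o); robot.move_linear([x,y,97],o,speed=80)
f0=robot.current_contact_force()
print(robot.move_linear([x,y,70],o,speed=10,f_stop=1.5)); z=robot.current_tcp_pos()[2]; print("contact",z,robot.current_contact_force()-f0)
print(robot.move_linear([x,y,z-9],o,speed=8,f_stop=12)); print("end",robot.current_tcp_pos(),robot.current_contact_force()-f0)
robot.sleep(.3)
robot.move_linear([x,y,150],o,speed=40)
print(robot.current_t())
```

```text
True
contact 80.94922018407787 [1.94833621 0.41522825 1.8312939 ]
True
end [ 495.42160426 -186.78377269   76.30573664] [-0.01559204  0.95598862  6.18211867]
24.4833
```

The press stopped at 76.3 mm, but whether that was the full 6 mm is unclear. I repeat it slowly with a force profile.

Run:
```python
from bench import robot
from h import *
x,y=495.4,-186.8
robot.move_linear([x,y,90],speed=100); robot.sleep(.2)
f0=robot.current_contact_force()[2]
for z in np.arange(84,73.5,-.75):
    robot.move_linear([x,y,z],speed=15); robot.sleep(.1)
    f=np.mean([robot.current_contact_force()[2] for _ in range(3)])-f0
    print(z,robot.current_tcp_pos()[2].round(2),f.round(2))
    if f>15: break
robot.sleep(.2)
d=robot.get_image("scene"); q=proj(d,[x,y,80]).astype(int); cv2.imwrite("pics/press.png",cv2.resize(d["img"][q[1]-50:q[1]+50,q[0]-60:q[0]+60],None,fx=5,fy=5,interpolation=cv2.INTER_CUBIC))
robot.move_linear([x,y,160],speed=60)
print(robot.current_t())
```

```text
84.0 84.0 0.0
83.25 83.26 -0.05
82.5 82.49 -0.12
81.75 81.91 2.07
81.0 81.08 2.42
80.25 80.32 2.37
79.5 79.57 3.66
78.75 78.8 4.04
78.0 78.06 2.9
77.25 77.3 5.42
76.5 76.56 5.35
75.75 76.23 8.03
75.0 76.11 13.88
74.25 76.07 17.95
32.4667
```

View pics/press.png

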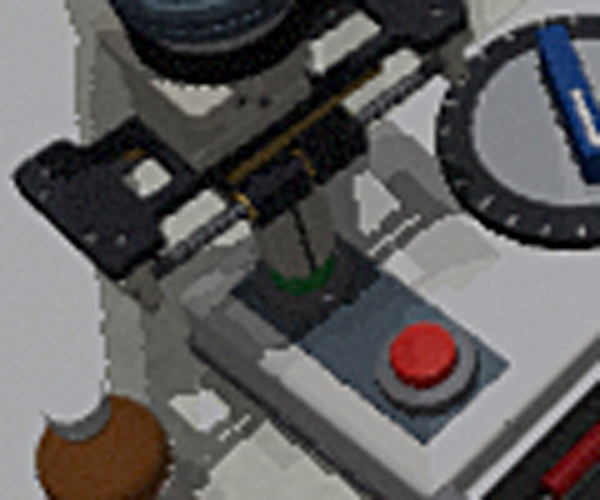

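The profile shows key contact at about 82.1 mm and a hard stop at 76.1 mm, which is the full 6 mm. The picture shows only the green key touched. The fingers are clear, so I hand in.

```bash
python3 -c "
from bench import robot
print(robot.current_contact_force()); print(robot.hand_in())"
```

```text
[0.94274082 0.77428752 0.67678047]
the job is handed in; nothing more can be done
None
```

I set the dial to the orange line (within about 0.5° on camera) and pressed the green start key to its full 6 mm; I pressed it twice, because the first press left full travel unconfirmed. I never touched the red key or the loose items, and handed in at about 32 s.

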